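# Stand the rock core on the narrow pedestal

## Robot

A 6-joint arm with a two-finger parallel gripper is mounted at the origin on the work surface. World frame = base frame: x ahead of the robot, y to its left, z up, the work surface at z = 0. Lengths are in mm, angles in rad, forces in N, time in s.
With the tool pointing down it reaches from about 200 to 875 mm from the base axis. Payload 3.4 kg.
Tool frame: the origin (TCP) lies at the very end of the fingers, on their centre line; the grasp point (between the pads) lies 19 mm behind it (grip_point_offset is the distance from the TCP to the grasp point, in mm); x points along the fingers, z is the direction in which the jaws open and shut, and the axes are right-handed (so a half turn about x gives the same grasp; the last joint's range is limited). The gripper opens to 94 mm and grips with 3 to 60 N. Pads are 16 mm wide; open, the fingers measure 119 mm over their backs; the gripper's body (75 mm by 177 mm) begins 78 mm behind the grasp point.
Start: joints at [-1.256, 0.276, 1.505, -0, 1.361, -0.121], TCP at [242.732, -521.293, 205.493] pointing down, gripper open.
Joint ranges: [-2.89, 2.89], [-0.75, 2.08], [0.22, 2.7], [-1.18, 4.32], [0.11, 2.71], [-2.7, 2.7]. Speed limits (rad/s): [2.57, 2.57, 3.14, 3.14, 3.14, 3.14].

## Interface

Orientations are given as a unit quaternion [x, y, z, w].
In Python, from bench import * gives the robot as it stands.
- The arm moves only by the tool servo_tool, never from a script. Its argument "increments" is a list of rows, each a list of 5 numbers: the closure in counts, from 0 (fully open) to 255 (shut), then the shift along the tool's x, y, z in m, then the turn about the tool's x in degrees. A call has 1 to 12 rows; each row is the pose to reach, as a shift and turn from the pose measured when the call began, along the tool's axes at that moment; what a row does not reach only later rows make up. A row lasts 1/8 s, in which the tool goes at most 62.5 mm and 10.7 degrees, less where a joint would pass 70% of its speed; a pose out of reach is approached as far as the arm can. A call with a gripper value outside its range is refused whole. The fingers move at their own pace and stop on an object; "grip_force" is the grip in N (left out, the last holds). Time passes only in rows, so rows that repeat a pose let the fingers close. It gives the time, the measured TCP pose, the force and the opening at its end, in the units of the state.
- sense(): the state, without advancing time (a new reading comes with each control period).
- camera(name): name is "side" or "top" or "wrist"; returns the picture (400x640x3 uint8, red, green, blue); there is no depth.
- camera_info(name): a dict with "intrinsics" (3x3 intrinsics, pixels), "world_from_camera" (4x4, takes a point from camera to world coordinates); the wrist camera has in their place "hand_eye" (4x4, takes a point from camera to tool coordinates, whose origin is the TCP and whose axes are the tool frame's). Camera axes: x right, y down, z forward; pixel columns grow to the right and rows downward; lengths in mm; the calibration is good to about 2 mm. A picture is of the moment at which its call begins: read the wrist's pose just before it. camera_info takes no time and is no camera call.
- close_job(): hands the job in, once; it reports no verdict.
Trained networks look in the newest picture that a camera, given by its name, has taken for a name from the list of things; names that differ only in an ending like _2 or _b are one class to them, and where a whole thing is asked for, a point or a joint stands for the part that bears it (a point fixed in the world has none). Each returns a list of dicts, best first, with "score" (0 to 1); they miss things now and then, are a little off and sometimes report something else, mostly with a low value. They report only what shows in the picture. A call takes as long as a camera call. They do not tell look-alikes from the thing itself.
- find_in(target, camera): "at" ([x, y, z] in mm, in world coordinates, good to about 4 mm: the middle of the surface that is visible of it).
The state is a dict: "clock": time; "q": joint angles; "joint_vel": joint speeds; "joint_efforts": joint torques, N m; "eef_pos": TCP position; "tcp_rot": TCP orientation; "contact_force": force on the tool from outside, world axes, zero at the start; "moment": the same for the moment, N m; "opening": opening from 0.0 (shut) to 1.0 (fully open).
Only numpy, scipy, OpenCV 4.12 (cv2) and the standard library are available. Lean on these libraries where they do the work, as an engineer would, in place of code of your own. Each camera call takes 0.05 s, during which the arm holds its last target.

## Task

A rock core is being set up for a compression test. Take the tall slender core (the tallest of the three loose sandstone cores on the bench) and stand it upright and centred on the narrow raised pedestal, the one just as wide as the core, not on the wide pedestal. Set it down rather than dropping it, let go, and leave the other two cores standing where they are.

Things in the scene. Friction and masses are not known exactly. Their poses are not given: they have to be found in the camera images.
- tall_core_center (a point): The core to be mounted: a plain upright cylinder of sand-coloured stone, 38 mm in diameter and 80 mm tall, about 0.2 kg, standing loose on the bench. This point is its centre, half-way up (40 mm above its underside); z is the cylinder's axis. It can be gripped across its diameter at any yaw.
- narrow_pedestal_top (a point): Centre of the flat top face of the narrow steel pedestal, a fixed upright cylinder 38 mm in diameter whose top is 65 mm above the bench. It rises 41 mm from the middle of a round aluminium flange of 130 mm diameter and 24 mm height, with two small black-handled valves on its far side (up to 100 mm from the axis, no higher than 35 mm). z points up. A similar base nearby has a pedestal 72 mm wide and is not used; the two bases may change sides.
- short_core_center (a point): Another core, to be left alone: same stone, 38 mm in diameter but only 36 mm tall, standing loose. This point is its centre, half-way up.
- stout_core_center (a point): Another core, to be left alone: same stone, 60 mm in diameter and 54 mm tall, standing loose. This point is its centre, half-way up.
There are look-alikes about, which are no part of the job. What is shaped like the part that bears tall_core_center but pink is not meant.

How it is judged:
By the outcome, as a careful person would: the job done as asked, in the order asked, and still so for the second after the job is handed in, with the robot touching nothing.
It also fails if it takes over 32 s, if anything falls off the work surface, if the arm or the gripper's body presses on something with over 40 N, if the wrist force passes 120 N, or if a joint passes its speed limit or range.

## Working session

There is one attempt and no reset: what is moved stays moved. The work goes in short steps, Python scripts to look and compute and a tool call to move; the robot and the scene stay as the last step left them, time stands still between calls to the robot, and variables do not carry over. Pictures are saved under pics/ and viewed, and the job is handed in when it is done.

Besides the shell and the picture viewer there is one more tool, called after "Call:" as a command line: name --pt "numbers of a row" for each row, then --argument value for the rest. servo_tool: Moves the arm, as the interface text tells. Its arguments: {"type":"object","properties":{"increments":{"type":"array"},"grip_force":{"type":"number"}},"required":["increments"]}

```bash
mkdir -p pics
python3 - <<'E'
from bench import *
import cv2
s=sense();print(s['clock'],s['eef_pos'],s['tcp_rot'],s['opening'])
for n in ("side","top"):
    im=camera(n);cv2.imwrite(f"pics/{n}0.png",im[:,:,::-1])
    i=camera_info(n);print(n,i['intrinsics'],i['world_from_camera'])
    for t in("tall_core_center","narrow_pedestal_top","short_core_center","stout_core_center"):
        print(t,[(round(d['score'],2),[round(float(v)) for v in d['at']]) for d in find_in(t,n)])
print(camera_info("wrist"))
print(sense()['clock'])
E
```

```text
0.0 [ 242.50926104 -520.72005021  204.60959879] [ 0.380489    0.59677147 -0.37969143  0.59575695] 0.999572824923297
side [[378.3358063    0.         318.16593267]
 [  0.         378.3358063  206.04049746]
 [  0.           0.           1.        ]] [[-9.97947326e-01 -2.04583107e-02  6.06843610e-02  4.77791797e+02]
 [-6.06828854e-02  6.04878066e-01 -7.94002590e-01  6.10058061e+02]
 [-2.04626872e-02 -7.96055264e-01 -6.04877918e-01  5.67263545e+02]
 [ 0.00000000e+00  0.00000000e+00  0.00000000e+00  1.00000000e+00]]
tall_core_center [(0.86, [623, -77, 56]), (0.6, [631, 21, 54])]
narrow_pedestal_top [(0.62, [551, 284, 25])]
short_core_center [(0.72, [518, 74, 33])]
stout_core_center [(0.7, [477, -49, 52])]
top [[411.01643542   0.         319.70564511]
 [  0.         411.01643542 206.11982868]
 [  0.           0.           1.        ]] [[-5.51127840e-03 -9.82496800e-01  1.86197914e-01  3.89883601e+02]
 [-9.99915363e-01  7.60897655e-03  1.05531965e-02 -2.08407879e+01]
 [-1.17852573e-02 -1.86123993e-01 -9.82455580e-01  9.70476625e+02]
 [ 0.00000000e+00  0.00000000e+00  0.00000000e+00  1.00000000e+00]]
tall_core_center [(0.76, [624, 4, 82]), (0.57, [616, -96, 80])]
narrow_pedestal_top [(0.62, [552, 259, 25])]
short_core_center [(0.67, [511, 63, 35])]
stout_core_center [(0.65, [470, -71, 54])]
{'intrinsics': array([[327.72019019,   0.        , 318.93383088],
       [  0.        , 327.72019019, 195.31383556],
       [  0.        ,   0.        ,   1.        ]]), 'hand_eye': array([[-1.62175851e-04, -2.87320238e-01,  9.57834565e-01,
        -1.78580778e+02],
       [-3.03397053e-04, -9.57834520e-01, -2.87320276e-01,
         8.49725797e+01],
       [ 9.99999941e-01, -3.37200594e-04,  6.81655146e-05,
        -4.43889307e-01],
       [ 0.00000000e+00,  0.00000000e+00,  0.00000000e+00,
         1.00000000e+00]])}
0.5
```

View pics/top0.png

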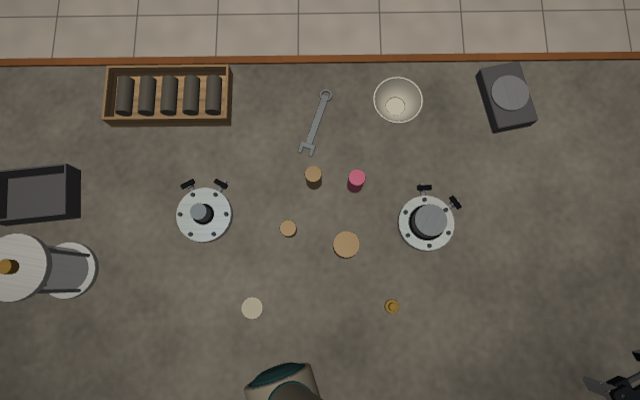

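View pics/side0.png

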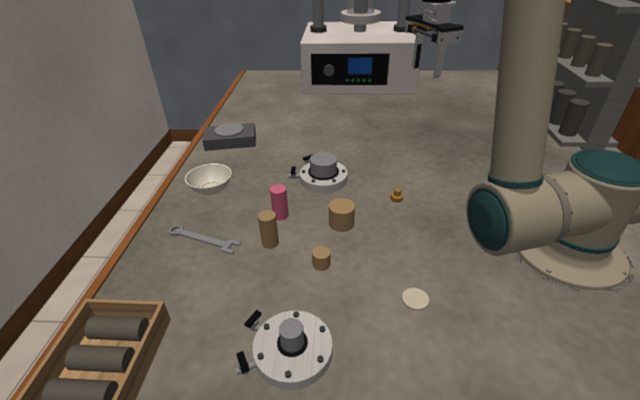

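Top view: the tan tall core is at (313,175), with the pink look-alike at (356,180), the short core at (288,228) and the stout core at (346,244). The narrow pedestal is at about (202,213) and the wide one at (430,220). The tan core at (313,175), side view (268,230), is the one meant: it is tall and slender, and not pink. I'll enlarge it and measure.

```bash
cat > h.py <<'E'
import numpy as np
from bench import *
def ray(name,u,v,z):
    i=camera_info(name);K=i['intrinsics'];T=i['world_from_camera']
    d=T[:3,:3]@np.linalg.inv(K)@np.array([u,v,1.]);o=T[:3,3]
    return o+d*(z-o[2])/d[2]
def proj(name,p):
    i=camera_info(name);K=i['intrinsics'];T=np.linalg.inv(i['world_from_camera'])
    c=K@(T[:3,:3]@np.array(p)+T[:3,3]);return c[:2]/c[2]
E
python3 - <<'E'
from h import *
import cv2
t=cv2.imread("pics/top0.png");s=cv2.imread("pics/side0.png")
a=cv2.resize(t[155:255,165:385],None,fx=3.6,fy=3.6,interpolation=cv2.INTER_CUBIC)
cv2.imwrite("pics/ctop.png",a)
b=np.hstack([cv2.resize(s[180:280,240:340],(400,400),interpolation=cv2.INTER_CUBIC),cv2.resize(s[300:400,240:340],(400,400),interpolation=cv2.INTER_CUBIC)])
cv2.imwrite("pics/cside.png",b)
E
```

```text
(no output)
```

View pics/ctop.png

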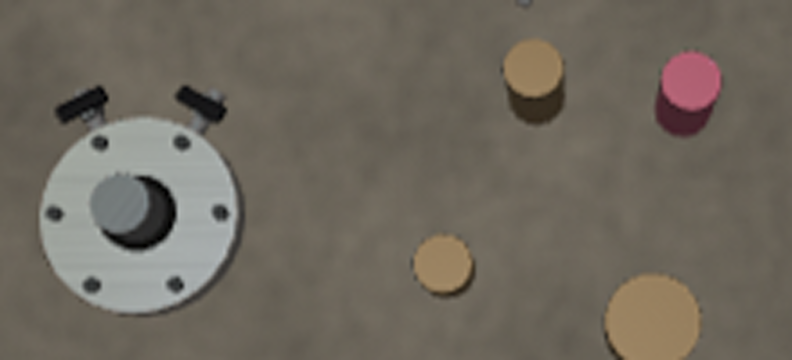

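View pics/cside.png

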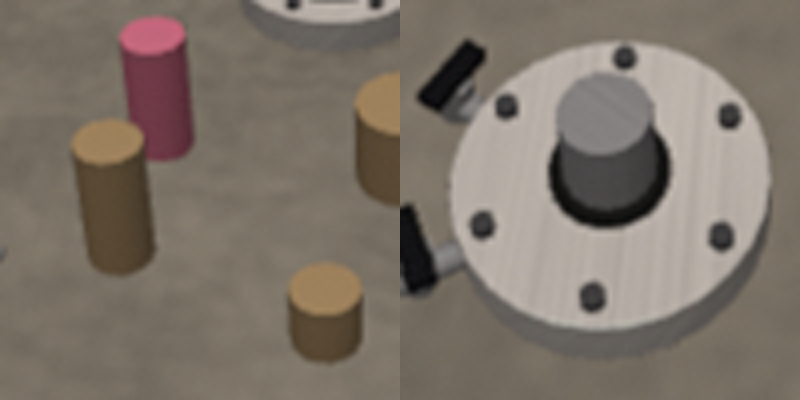

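Crop confirms it: tan tall core with its top face at ctop (533,68), the pink one beside it, and the narrow pedestal's top face at ctop (121,204). The wide pedestal is elsewhere.

Run:
```python
from h import *
f=lambda x,y:((x+.5)/3.6-.5+165,(y+.5)/3.6-.5+155)
g=lambda x,y,ox,oy:((x+.5)/4-.5+ox,(y+.5)/4-.5+oy)
np.set_printoptions(precision=1,suppress=True)
print("core",ray("top",*f(533,68),80),ray("side",*g(108,142,240,180),80))
print("ped",ray("top",*f(121,204),65),ray("side",*g(205,113,240,300),65))
print("flange",ray("top",*f(139,215),24),ray("side",*g(210,184,240,300),24))
print("short",ray("top",*f(443,263),36),ray("side",*g(326,289,240,180),36))
print("stout",ray("top",*f(653,320),54))
print("pink",ray("top",*f(691,80),80))
from scipy.spatial.transform import Rotation as R
print(R.from_quat(sense()['tcp_rot']).as_matrix())
```

```text
core [633.1   4.   80. ] [631.6   5.1  80. ]
ped [551.8 261.6  65. ] [551.4 262.6  65. ]
flange [551.7 262.3  24. ] [551.6 266.9  24. ]
short [517.2  62.9  36. ] [516.   63.9  36. ]
stout [478.2 -69.2  54. ]
pink [624.5 -94.   80. ]
[[ 0.   0.9  0.4]
 [ 0.   0.4 -0.9]
 [-1.   0.  -0. ]]
```

```bash
cat >> h.py <<'E'
from scipy.spatial.transform import Rotation as R
def delta(p):
    s=sense();M=R.from_quat(s['tcp_rot']).as_matrix()
    print("t",s['clock'],"tcp",np.round(s['eef_pos'],1),"F",np.round(s['contact_force'],1),"op",round(s['opening'],3),"fz",np.round(M[:,0],4),"y",np.round(M[:,1],4),"z",np.round(M[:,2],4))
    print("q",np.round(s['q'],2),"delta mm",np.round(M.T@(np.array(p)-s['eef_pos']),1))
E
python3 -c "
from h import *
delta([632.3,4.5,150])"
```

```text
t 0.5 tcp [ 242.7 -521.3  205.4] F [ 1.1 -0.1  0. ] op 0.998 fz [ 0.  0. -1.] y [0.9065 0.4221 0.    ] z [ 0.4221 -0.9065 -0.    ]
q [-1.26  0.28  1.5   0.    1.36 -0.12] delta mm [  55.5  575.1 -312.2]
```

Call:
servo_tool --pt "0 0 0.03 -0.016 0" --pt "0 0 0.08 -0.043 0" --pt "0 0 0.13 -0.071 0" --pt "0 0 0.18 -0.098 0" --pt "0 0 0.23 -0.125 0" --pt "0 0 0.28 -0.152 0" --pt "0 0 0.33 -0.179 0" --pt "0 0 0.38 -0.206 0" --pt "0 0 0.43 -0.233 0" --pt "0 0 0.48 -0.26 0" --pt "0 0 0.53 -0.288 0" --pt "0 0.02 0.56 -0.304 0"

```text
clock: 2.0
eef_pos: [624.7, -6.9, 186.7]
tcp_rot: [0.38, 0.595, -0.379, 0.598]
contact_force: [0.4, -0.5, -1.0]
opening: 1.0
```

Call:
servo_tool --pt "0 0.01 0.01 -0.005 0" --pt "0 0.02 0.015 -0.008 0" --pt "0 0.03 0.015 -0.008 0" --pt "0 0.03 0.015 -0.008 0"

```text
clock: 2.5
eef_pos: [633.9, 5.6, 156.0]
tcp_rot: [0.38, 0.596, -0.379, 0.597]
contact_force: [-0.6, 0.6, 0.6]
opening: 0.998
```

Run:
```python
from h import *
import cv2
delta([632.3,4.5,31])
s=sense();im=camera("wrist")[:,:,::-1].copy()
M=R.from_quat(s['tcp_rot']).as_matrix();i=camera_info("wrist");H=i['hand_eye'];K=i['intrinsics']
np.save("wT.npy",np.block([[M@H[:3,:3],(M@H[:3,3]+s['eef_pos'])[:,None]],[np.zeros((1,3)),np.ones((1,1))]]))
T=np.linalg.inv(np.load("wT.npy"))
a=np.linspace(0,2*np.pi,80)
for z,c in((80,(0,255,0)),(0,(255,255,0))):
    P=np.array([632.3+19*np.cos(a),4.5+19*np.sin(a),z+0*a])
    C=K@(T[:3,:3]@P+T[:3,3:]);uv=(C[:2]/C[2]).T
    cv2.polylines(im,[np.round(uv*8).astype(np.int32)],True,c,1,shift=3)
cv2.imwrite("pics/w1.png",im)
```

```text
t 2.5 tcp [633.9   5.6 156. ] F [-0.6  0.6  0.6] op 0.998 fz [ 2.5e-03 -3.0e-04 -1.0e+00] y [0.9062 0.4228 0.0021] z [ 0.4228 -0.9062  0.0013]
q [-0.1   0.39  1.45 -0.    1.29  1.03] delta mm [125.   -2.2   0.2]
```

View pics/w1.png

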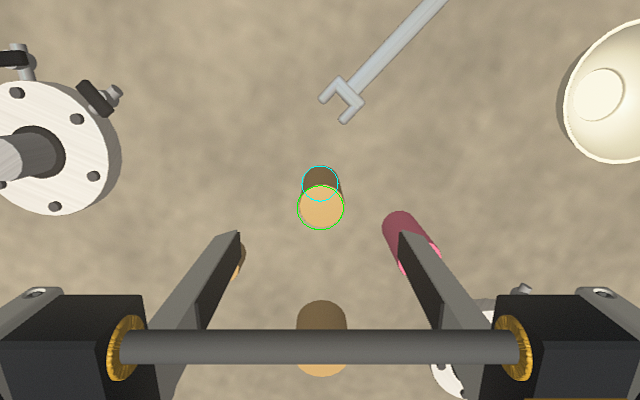

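Wrist view: the tan core's top is at (321,207), the projected circles (my estimate) sit right on it, and the fingers straddle it. Descending.

Call:
servo_tool --pt "0 0.015 -0.002 0 0" --pt "0 0.04 -0.002 0 0" --pt "0 0.07 -0.002 0 0" --pt "0 0.095 -0.002 0 0" --pt "0 0.115 -0.002 0 0" --pt "0 0.125 -0.002 0 0" --pt "0 0.125 -0.002 0 0" --pt "0 0.125 -0.002 0 0" --grip_force 20

```text
clock: 3.55
eef_pos: [633.7, 4.5, 32.5]
tcp_rot: [0.381, 0.595, -0.379, 0.598]
contact_force: [0.6, 0.5, -0.1]
opening: 1.0
```

Call:
servo_tool --pt "80 0 0 0 0" --pt "120 0 0 0 0" --pt "200 0 0 0 0" --pt "255 0 0 0 0" --pt "255 0 0 0 0" --pt "255 0 0 0 0" --pt "255 0 0 0 0" --pt "255 0 0 0 0" --grip_force 20

```text
clock: 4.55
eef_pos: [633.8, 4.4, 32.5]
tcp_rot: [0.381, 0.595, -0.379, 0.598]
contact_force: [0.9, -0.9, -0.5]
opening: 0.4
```

Run:
```python
from h import *
delta([551.6,262.1,150])
```

```text
t 4.55 tcp [633.8   4.4  32.5] F [ 0.9 -0.9 -0.5] op 0.4 fz [ 5.7e-03 -7.0e-04 -1.0e+00] y [0.9063 0.4227 0.0048] z [ 0.4227 -0.9063  0.0031]
q [-0.1   0.49  1.62 -0.    1.02  1.03] delta mm [-118.1   35.  -267.9]
```

Call:
servo_tool --pt "255 -0.01 0 0 0" --pt "255 -0.035 0 0 0" --pt "255 -0.065 0 0 0" --pt "255 -0.09 0 0 0" --pt "255 -0.11 0.003 -0.02 0" --pt "255 -0.118 0.007 -0.055 0" --pt "255 -0.118 0.013 -0.1 0" --pt "255 -0.118 0.02 -0.15 0" --pt "255 -0.118 0.026 -0.2 0" --pt "255 -0.118 0.031 -0.24 0" --pt "255 -0.118 0.034 -0.26 0" --pt "255 -0.118 0.035 -0.268 0"

```text
clock: 6.05
eef_pos: [551.4, 262.6, 150.0]
tcp_rot: [0.38, 0.595, -0.379, 0.599]
contact_force: [-0.4, -0.3, -1.4]
opening: 0.404
```

Call:
servo_tool --pt "255 0 0 0 0" --pt "255 0 0 0 0"

```text
clock: 6.3
eef_pos: [552.0, 261.4, 150.0]
tcp_rot: [0.38, 0.594, -0.379, 0.599]
contact_force: [0.4, 0.4, -1.3]
opening: 0.403
```

Run:
```python
from h import *
import cv2
delta([551.6,262.1,97.5])
for n in("wrist","top","side"):cv2.imwrite(f"pics/{n}2.png",camera(n)[:,:,::-1])
s=cv2.imread("pics/side2.png");t=cv2.imread("pics/top2.png")
cv2.imwrite("pics/c2.png",np.hstack([cv2.resize(s[240:390,215:365],(400,400),interpolation=cv2.INTER_CUBIC),cv2.resize(t[140:290,130:280],(400,400),interpolation=cv2.INTER_CUBIC)]))
```

```text
t 6.3 tcp [552.  261.4 150. ] F [ 0.4  0.4 -1.3] op 0.403 fz [ 0.006 -0.002 -1.   ] y [0.9063 0.4227 0.0046] z [ 0.4226 -0.9063  0.0043]
q [ 0.33  0.36  1.52 -0.    1.26  1.47] delta mm [52.5 -0.3 -1. ]
```

View pics/wrist2.png

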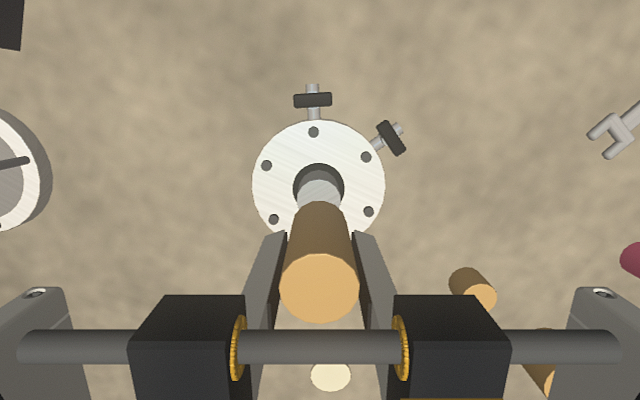

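View pics/c2.png

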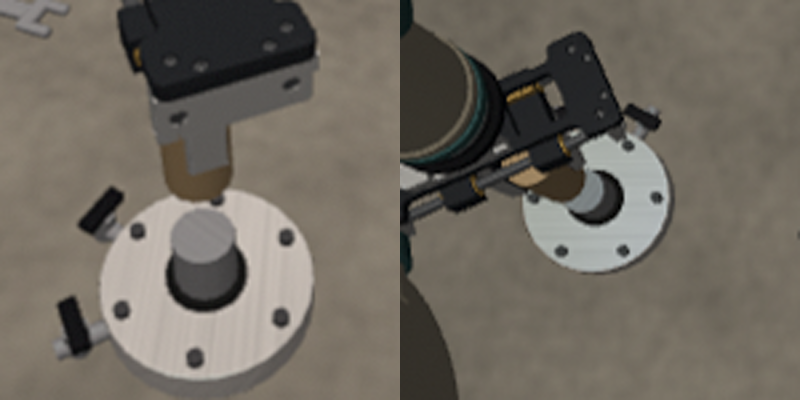

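Core is held upright over the narrow pedestal: wrist view shows its top at (319,286) and the pedestal's top edge at about (319,180). I'll check the core's offset in the jaws and the pedestal position through the wrist calibration.

Run:
```python
from h import *
import cv2
i=camera_info("wrist");H=i['hand_eye'];K=i['intrinsics'];Ti=np.linalg.inv(H)
im=cv2.imread("pics/wrist2.png")
s=sense();M=R.from_quat(s['tcp_rot']).as_matrix();p=s['eef_pos']
a=np.linspace(0,2*np.pi,90)
def pj(P):C=K@(Ti[:3,:3]@P+Ti[:3,3:]);return (C[:2]/C[2]).T
def circ(x,y,z,r=19):return pj(np.array([x+0*a,y+r*np.cos(a),z+r*np.sin(a)]))
# fit core top
hsv=cv2.cvtColor(im,cv2.COLOR_BGR2HSV)
m=((hsv[:,:,2]>190)&(hsv[:,:,1]>60)&(hsv[:,:,1]<200)).astype(np.uint8);m[:230]=0;m[328:]=0;m[:,:270]=0;m[:,368:]=0
n,l,st,c=cv2.connectedComponentsWithStats(m);k=1+np.argmax(st[1:,4]);print(st[k],c[k])
for dy in(-3,0,3):
    uv=circ(-47.5,dy,0);print(dy,uv.min(0),uv.max(0))
pw=lambda x,y,z:M.T@(np.array([x,y,z])-p)
q=pw(551.6,262.1,65);print("ped tool",q)
uv0=circ(-47.5,0,0);uv1=circ(*q);q2=pw(551.6,262.1,24);uv2=circ(q2[0],q2[1],q2[2],65)
big=cv2.resize(im[100:340,200:440],None,fx=2.5,fy=2.5,interpolation=cv2.INTER_CUBIC)
for uv,cc in((uv0,(255,0,0)),(uv1,(0,0,255)),(uv2,(0,200,0))):
    cv2.polylines(big,[np.round(((uv+.5-[200,100])*2.5-.5)*8).astype(np.int32)],True,cc,1,shift=3)
cv2.imwrite("pics/w2big.png",big)
```

```text
[ 279  254   80   70 4380] [318.77968037 288.36324201]
-3 [278.61132048 259.33812428] [361.21807891 331.16799098]
0 [278.3774115  253.20332997] [361.45927764 325.862392  ]
3 [278.1407963  246.99490986] [361.70326688 320.49761528]
ped tool [84.98759817 -0.44948933 -0.84997454]
```

View pics/w2big.png

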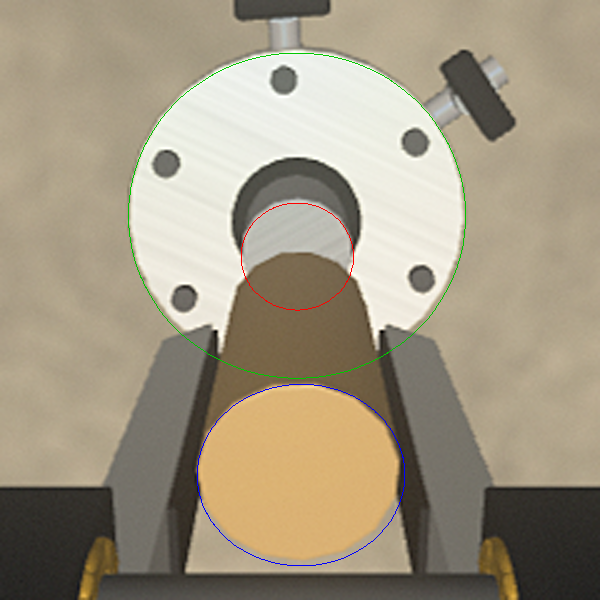

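Call:
servo_tool --pt "255 0.01 0.001 -0.0005 0" --pt "255 0.025 0.001 -0.0005 0" --pt "255 0.038 0.001 -0.0005 0" --pt "255 0.046 0.001 -0.0005 0" --pt "255 0.048 0.001 -0.0005 0" --pt "255 0.048 0.001 -0.0005 0"

```text
clock: 7.2
eef_pos: [553.0, 262.6, 102.0]
tcp_rot: [0.381, 0.594, -0.379, 0.598]
contact_force: [0.0, 0.2, -2.1]
opening: 0.403
```

Run:
```python
from h import *
import cv2
delta([551.6,262.1,97.5])
for n in("wrist","top","side"):cv2.imwrite(f"pics/{n}3.png",camera(n)[:,:,::-1])
s=cv2.imread("pics/side3.png");t=cv2.imread("pics/wrist3.png")
cv2.imwrite("pics/c3.png",np.hstack([cv2.resize(s[290:370,250:330],(400,400),interpolation=cv2.INTER_CUBIC),cv2.resize(t[150:250,270:370],(400,400),interpolation=cv2.INTER_CUBIC)]))
```

```text
t 7.2 tcp [553.  262.6 102. ] F [ 0.   0.2 -2.1] op 0.403 fz [ 0.0061 -0.0015 -1.    ] y [0.9063 0.4227 0.0049] z [ 0.4226 -0.9063  0.004 ]
q [ 0.33  0.4   1.58 -0.    1.15  1.47] delta mm [ 4.5 -1.5 -0.2]
```

View pics/c3.png

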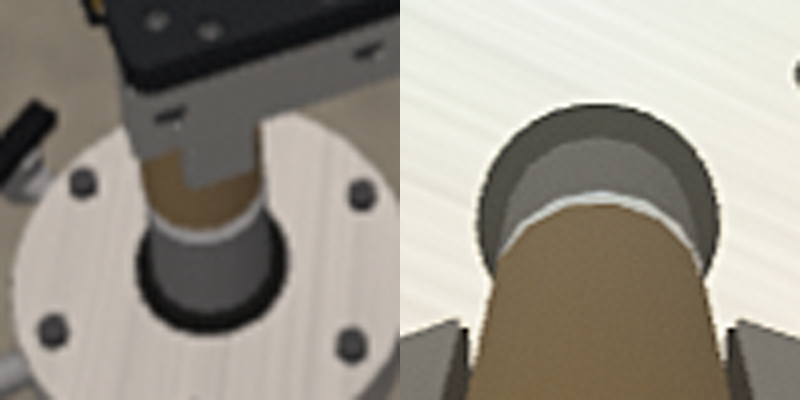

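Run:
```python
from h import *
import cv2
i=camera_info("wrist");H=i['hand_eye'];K=i['intrinsics'];Ti=np.linalg.inv(H)
im=cv2.imread("pics/wrist3.png")
def pj(P):c=K@(Ti[:3,:3]@np.array(P)+Ti[:3,3]);return c[:2]/c[2]
print("profile col 320",[tuple(im[r,320]) [1] for r in range(178,208)])
# row scan for core & ped edges
for r in (206,210,214,218,224):print(r,im[r,285:302,1],im[r,340:358,1])
gx=1  # TCP height -> core bottom 32.5 below TCP
for dy in(-1,0,1):print("core bot far edge",dy,pj([32.5,dy+19,0]),"ped far edge",pj([37,dy+19,0]),"L/R core",pj([32.5,dy,-19]),pj([32.5,dy,19]),"ped",pj([37,dy,-19]),pj([37,dy,19]))
# overlays on side and top
s=cv2.imread("pics/side3.png");a=np.linspace(0,2*np.pi,90)
big=cv2.resize(s[270:370,240:340],(600,600),interpolation=cv2.INTER_CUBIC)
for (x,y,z,c) in((551.6,262.1,65,(0,0,255)),(551.6,262.1,69.5,(255,0,0)),(551.6,262.1,24,(0,255,255))):
    uv=np.array([proj("side",[x+19*np.cos(t),y+19*np.sin(t),z]) for t in a])
    cv2.polylines(big,[np.round(((uv+.5-[240,270])*6-.5)*8).astype(np.int32)],True,c,1,shift=3)
cv2.imwrite("pics/s3big.png",big)
```

```text
profile col 320 [np.uint8(81), np.uint8(81), np.uint8(79), np.uint8(81), np.uint8(81), np.uint8(82), np.uint8(98), np.uint8(113), np.uint8(110), np.uint8(109), np.uint8(109), np.uint8(108), np.uint8(111), np.uint8(107), np.uint8(110), np.uint8(110), np.uint8(111), np.uint8(109), np.uint8(103), np.uint8(128), np.uint8(205), np.uint8(199), np.uint8(192), np.uint8(92), np.uint8(103), np.uint8(108), np.uint8(106), np.uint8(108), np.uint8(107), np.uint8(107)]
206 [233 235 241 204 106  65  77  76  75  72  81 102 103 100 151 190 167] [121  96  98  87  74  75  77  76  70  76 223 248 238 235 234 234 235 236]
210 [235 235 239 233 149  55  72  73  73  76  92 112 171 147  99 103 103] [137 174 144 101  83  74  75  74  60 160 235 239 235 238 239 239 241 240]
214 [233 233 235 239 250 185  55  68  69 104 109  99 102 104 106 103 104] [ 96  95  92 141 138  87  68  54 180 244 244 239 237 238 237 235 235 233]
218 [237 237 236 236 236 243 219 117  74 100 105 103 103 104 105 106 104] [ 98 100 101  93 124  96  93 225 248 238 235 235 236 236 236 237 238 239]
224 [231 231 230 231 231 239 228 147  92 100 103 102  99 104 105 102 103] [ 98  97  96  95  96  91  97 213 241 233 231 232 234 234 235 236 237 238]
core bot far edge -1 [319.57303691 200.49077068] ped far edge [319.55975927 198.51478699] L/R core [292.12086069 226.66340966] [347.01081101 226.64447798] ped [292.61971372 224.24611258] [346.48630414 224.22756162]
core bot far edge 0 [319.57341709 199.07797807] ped far edge [319.56011525 197.12648733] L/R core [292.08642172 225.31783391] [347.04597336 225.298894  ] ped [292.58653838 222.92264693] [346.52015744 222.90408811]
core bot far edge 1 [319.57379826 197.66150936] ped far edge [319.56047215 195.73464444] L/R core [292.0518953  223.96884139] [347.08122499 223.94989326] ped [292.55328037 221.59588347] [346.5540951 221.5773168]
```

View pics/s3big.png

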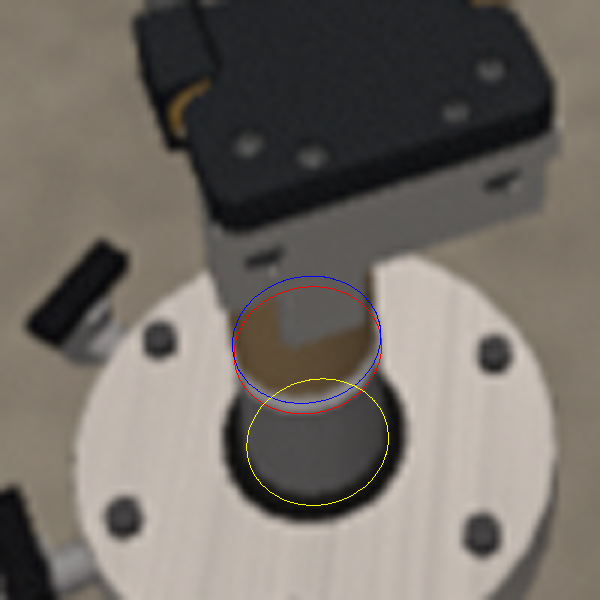

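Wrist close-up: pedestal edge is at row 197.3 and core edge at 200.4. The band is 3.1 px against 1.95 px expected when centred, so the core needs about +0.8 mm along tool y. Sideways it is centred. Shift, lower to about 1.5 mm and look again.

Call:
servo_tool --pt "255 0 0.0008 0 0" --pt "255 0.0015 0.0008 0 0" --pt "255 0.003 0.0008 0 0" --pt "255 0.003 0.0008 0 0"

```text
clock: 7.85
eef_pos: [553.7, 262.9, 99.3]
tcp_rot: [0.381, 0.594, -0.379, 0.599]
contact_force: [0.7, -0.3, -1.3]
opening: 0.406
```

Run:
```python
from h import *
import cv2
delta([551.6,262.1,97.5])
for n in("wrist","side"):cv2.imwrite(f"pics/{n}4.png",camera(n)[:,:,::-1])
s=cv2.imread("pics/side4.png");t=cv2.imread("pics/wrist4.png")
print([int(t[r,320,1]) for r in range(190,206)])
for r in (206,210,214,218,224):print(r,t[r,285:302,1],t[r,340:358,1])
cv2.imwrite("pics/c4.png",np.hstack([cv2.resize(s[300:360,260:320],(400,400),interpolation=cv2.INTER_CUBIC),cv2.resize(t[150:250,270:370],(400,400),interpolation=cv2.INTER_CUBIC)]))
```

```text
t 7.85 tcp [553.7 262.9  99.3] F [ 0.7 -0.3 -1.3] op 0.406 fz [ 0.0065 -0.0014 -1.    ] y [0.9063 0.4226 0.0053] z [ 0.4226 -0.9063  0.004 ]
q [ 0.33  0.4   1.59 -0.    1.15  1.47] delta mm [ 1.8 -2.3 -0.2]
[111, 110, 111, 108, 109, 108, 111, 106, 105, 119, 175, 102, 107, 104, 107, 108]
206 [236 238 250 196  78  70  77  74  77  75  80  97 108 108 105 111 107] [102  99  96  79  75  76  76  74  68  76 211 244 236 235 234 233 232 233]
210 [235 236 243 209 106  67  77  76  78  74  95 107 104 104 105 105 106] [122 115  95  90  76  74  73  73  69  56 219 249 242 240 239 239 237 237]
214 [234 236 237 253 194  59  69  75  71  94 103 102 105 105 104 106 105] [100  98  97 101  91  79  70  69  54 174 238 239 233 233 231 232 235 237]
218 [232 231 231 235 247 187  61  66  85  99 106 102 104 107 105 106 106] [ 97  95  98  96 126 113  64  84 222 248 238 238 238 240 239 238 238 237]
224 [232 233 234 235 238 243 232 150  90  98 103 102 102 103 104 105 103] [ 96  97  97  98  94  88  96 213 243 236 235 236 237 236 236 236 238 236]
```

View pics/c4.png

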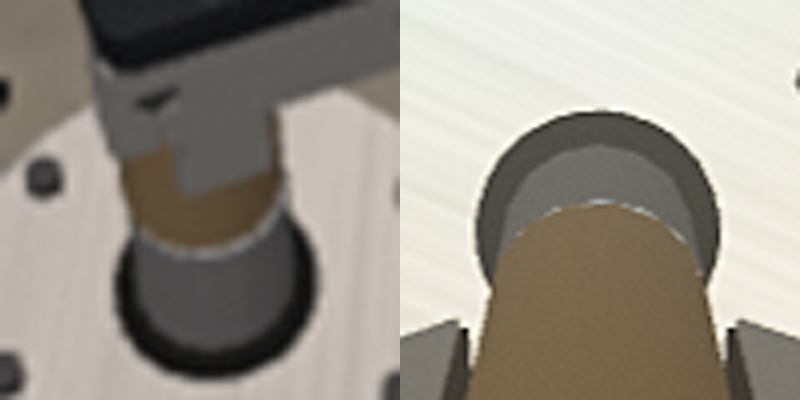

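Band is now 0.9 px against 0.8 expected for the remaining gap, and sideways the core and pedestal midlines are within 0.1 px (319.2). Setting down gently.

Call:
servo_tool --pt "255 0.0006 0 0 0" --pt "255 0.001 0 0 0" --pt "255 0.0014 0 0 0" --pt "255 0.0016 0 0 0" --pt "255 0.0018 0 0 0" --pt "255 0.0018 0 0 0"

```text
clock: 8.7
eef_pos: [553.9, 262.9, 97.7]
tcp_rot: [0.381, 0.594, -0.379, 0.599]
contact_force: [0.2, -0.3, -2.1]
opening: 0.401
```

Call:
servo_tool --pt "255 0.0004 0 0 0" --pt "255 0.0006 0 0 0" --pt "255 0.0006 0 0 0"

```text
clock: 9.07
eef_pos: [554.0, 263.0, 97.5]
tcp_rot: [0.381, 0.594, -0.379, 0.599]
contact_force: [-1.8, -0.3, 2.1]
opening: 0.4
```

The force rose from -2 to +2 N, so contact. Quick look before release.

Run:
```python
from h import *
import cv2
delta([551.6,262.1,97.5])
for n in("wrist","side"):cv2.imwrite(f"pics/{n}5.png",camera(n)[:,:,::-1])
delta([551.6,262.1,97.5])
s=cv2.imread("pics/side5.png");t=cv2.imread("pics/wrist5.png")
print([int(t[r,320,1]) for r in range(190,206)])
cv2.imwrite("pics/c5.png",np.hstack([cv2.resize(s[300:360,260:320],(400,400),interpolation=cv2.INTER_CUBIC),cv2.resize(t[150:250,270:370],(400,400),interpolation=cv2.INTER_CUBIC)]))
```

```text
t 9.075 tcp [554.  263.   97.5] F [-1.8 -0.3  2.1] op 0.4 fz [ 0.0072 -0.0012 -1.    ] y [0.9063 0.4226 0.006 ] z [ 0.4226 -0.9063  0.0041]
q [ 0.33  0.4   1.59 -0.    1.14  1.47] delta mm [-0.  -2.5 -0.2]
t 9.175 tcp [554.  263.   97.5] F [-1.1 -0.1  2.9] op 0.4 fz [ 0.0072 -0.0012 -1.    ] y [0.9063 0.4226 0.006 ] z [ 0.4226 -0.9063  0.0041]
q [ 0.33  0.4   1.59 -0.    1.14  1.47] delta mm [-0.  -2.5 -0.2]
[109, 108, 110, 108, 107, 109, 108, 109, 109, 108, 105, 111, 108, 107, 106, 107]
```

View pics/c5.png

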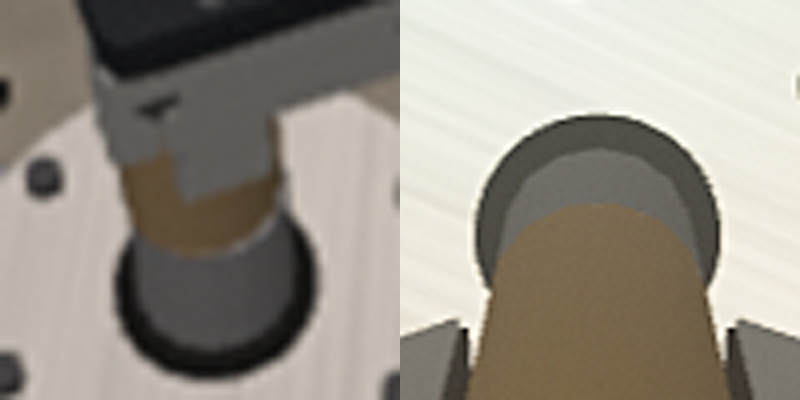

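Contact seen: the band is closed in the wrist view. The side view shows a faint sliver at the right rim (275,230), so the core may be about 1 mm off in +x. I'll release, back off and measure it unobstructed.

Call:
servo_tool --pt "140 0 0 0 0" --pt "125 0 0 0 0" --pt "80 0 0 0 0" --pt "0 0 0 0 0" --pt "0 0 0 0 0" --pt "0 0 0 0 0" --pt "0 -0.02 0 0 0" --pt "0 -0.05 0 0 0" --pt "0 -0.08 0 0 0" --pt "0 -0.1 0 0 0" --pt "0 -0.11 0 0 0" --pt "0 -0.11 0 0 0"

```text
clock: 10.68
eef_pos: [553.4, 263.2, 207.8]
tcp_rot: [0.381, 0.594, -0.379, 0.599]
contact_force: [0.7, 0.1, -0.2]
opening: 1.001
```

Call:
servo_tool --pt "0 0 -0.03 0 0" --pt "0 0 -0.08 0 0" --pt "0 0 -0.13 0 0" --pt "0 0 -0.15 0 0" --pt "0 0 -0.15 0 0"

```text
clock: 11.3
eef_pos: [417.1, 199.6, 206.7]
tcp_rot: [0.381, 0.594, -0.379, 0.599]
contact_force: [0.4, -0.1, 0.2]
opening: 1.0
```

Run:
```python
from h import *
import cv2
delta([551.6,262.1,97.5])
for n in("top","side"):cv2.imwrite(f"pics/{n}6.png",camera(n)[:,:,::-1])
a=np.linspace(0,2*np.pi,90)
s=cv2.imread("pics/side6.png");t=cv2.imread("pics/top6.png")
o=[]
for n,im,(x0,y0) in(("side",s,(240,260)),("top",t,(150,160))):
    b=cv2.resize(im[y0:y0+100,x0:x0+100],(400,400),interpolation=cv2.INTER_CUBIC);o.append(b)
cv2.imwrite("pics/c6.png",np.hstack(o))
for r in range(318,345,3):print(r,s[r,270:316,1])
```

```text
t 11.3 tcp [417.1 199.6 206.7] F [ 0.4 -0.1  0.2] op 1.0 fz [ 8.5e-03 -6.0e-04 -1.0e+00] y [0.9064 0.4224 0.0075] z [ 0.4223 -0.9064  0.0041]
q [ 0.3   0.1   1.73 -0.    1.3   1.43] delta mm [110.3 147.5  -0.3]
318 [170 181 182 183 182 182 150  73  67  73  74  75  76  75  76  75  75  75
  74  73  74  72  70  71  70  67  65  65  63  59  57 106 167 184 184 185
 186 184 185 186 188 187 187 188 184 182]
321 [180 180 180 179 181 187 168 101  68  70  75  74  76  75  75  75  75  76
  75  74  73  72  72  72  70  66  66  65  64  60  56  85 148 185 185 185
 185 185 187 186 186 186 187 186 182 180]
324 [182 183 181 180 184 185 171 123  69  70  73  76  76  76  76  76  74  75
  75  75  73  74  71  70  68  69  66  65  63  59  55  69 131 187 187 186
 185 185 187 186 187 186 188 187 182 179]
327 [184 183 180 180 185 183 185 161  82  67  72  74  75  76  76  75  76  76
  74  74  74  72  72  70  70  67  67  64  64  61  57  58  93 151 189 187
 184 187 187 186 186 185 187 185 179 180]
330 [184 181 179 183 183 181 182 177 138  73  68  73  75  76  76  76  76  75
  75  74  73  72  72  72  70  68  66  65  63  60  59  78 100 135 190 188
 186 188 188 185 184 186 187 184 179 182]
333 [181 180 182 183 181 180 182 185 173 125  72  71  74  76  76  75  75  76
  74  75  72  73  72  71  70  67  65  62  68  88  98  72  54  47  96 165
 190 191 187 185 184 185 187 182 178 183]
336 [180 179 182 182 179 180 185 180 142  65  64  71  75  76  74  74  75  74
  75  73  74  72  71  70  77  91  94  86  78  68  64  62  59  50  22  28
 104 174 190 185 184 186 186 180 179 183]
339 [179 181 183 180 181 185 174 122  34  26  56  71  75  73  76  75  76  75
  73  74  77  74  72  73  73  72  71  69  68  65  64  63  61  55  34  16
  30 111 179 186 186 187 184 178 178 183]
342 [178 183 181 181 181 185 160  62  16  24  48  71  73  73  73  74  75  75
  74  75  74  76  73  73  73  73  72  69  68  67  66  64  60  52  31  17
  25  93 160 185 186 186 182 177 179 183]
```

View pics/c6.png

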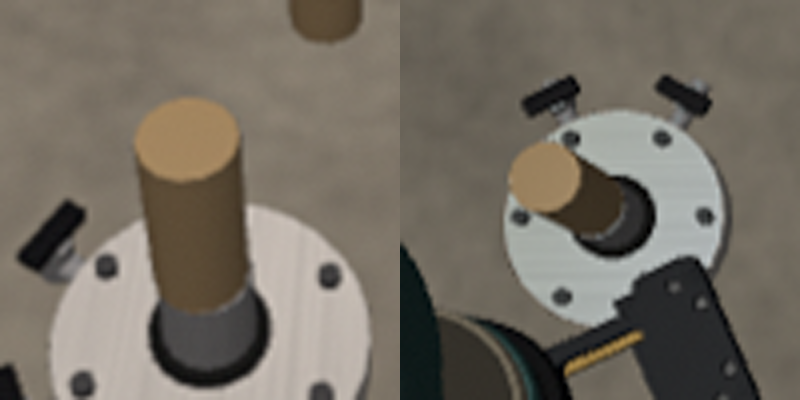

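View pics/top6.png

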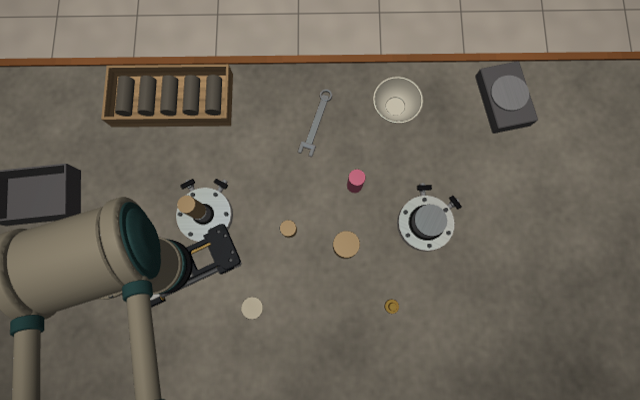

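Unobstructed views: the core stands upright, but a pale sliver of the pedestal shows on the -x side (side crop (235,295), top crop (600,235)). I'll fit the rims to quantify this.

```bash
cat > fit.py <<'E'
from h import *
import cv2
from scipy.ndimage import map_coordinates
from scipy.optimize import minimize
def fit(n,f,x,y,z,r=19,sub=None,sat=False):
    im=cv2.imread(f)
    im=im.astype(float)
    a=np.linspace(0,2*np.pi,240,endpoint=False)
    if sub is not None:a=a[(np.cos(a-sub[0])>sub[1])]
    i=camera_info(n);K=i['intrinsics'];T=np.linalg.inv(i['world_from_camera'])
    def P(x,y,r):
        c=K@(T[:3,:3]@np.array([x+r*np.cos(a),y+r*np.sin(a),z+0*a])+T[:3,3:]);return c[:2]/c[2]
    def cost(v):
        o=P(*v,r+1.2);q=P(*v,r-1.2);s=0
        for ch in range(3):
            A=map_coordinates(im[:,:,ch],[o[1],o[0]],order=1);B=map_coordinates(im[:,:,ch],[q[1],q[0]],order=1);s=s+(A-B)**2
        return -np.mean(np.sqrt(s))
    g=np.arange(-5,5.01,.25)
    C=np.array([[cost((x+dx,y+dy)) for dy in g] for dx in g]);k=np.unravel_index(C.argmin(),C.shape)
    m=minimize(cost,(x+g[k[0]],y+g[k[1]]),method='Nelder-Mead',options=dict(xatol=.02,fatol=.01));
    return np.round(m.x,2),round(m.fun,1)
E
python3 - <<'E'
from fit import *
print("ped top  top",fit("top","pics/top0.png",551.6,262,65),"side",fit("side","pics/side0.png",551.6,262,65))
print("flange   top",fit("top","pics/top0.png",551.6,262,24,65),"side",fit("side","pics/side0.png",551.6,262,24,65))
print("wide? core orig top",fit("top","pics/top0.png",632,4.5,80),"side",fit("side","pics/side0.png",632,4.5,80))
print("core top now top",fit("top","pics/top6.png",552,262,145),"side",fit("side","pics/side6.png",552,262,145))
print("short",fit("top","pics/top0.png",517,63,36),fit("side","pics/side0.png",517,63,36), "after",fit("top","pics/top6.png",517,63,36),fit("side","pics/side6.png",517,63,36))
E
```

```text
ped top  top (array([552.35, 263.02]), np.float64(-62.5)) side (array([551.87, 261.86]), np.float64(-59.6))
flange   top (array([552.87, 262.96]), np.float64(-77.0)) side (array([552.35, 261.73]), np.float64(-74.2))
wide? core orig top (array([633.62,   4.02]), np.float64(-49.6)) side (array([632.27,   4.18]), np.float64(-37.0))
core top now top (array([552.32, 263.94]), np.float64(-56.1)) side (array([553.01, 262.61]), np.float64(-46.2))
short (array([517.86,  63.18]), np.float64(-48.6)) (array([516.73,  63.42]), np.float64(-30.9)) after (array([517.85,  63.17]), np.float64(-50.9)) (array([516.74,  63.44]), np.float64(-32.1))
```

Rim fits put the core about 1 mm from the pedestal axis (top camera: 0, +0.9; side camera: +1.1, +0.8). That is about the size of the disagreement between the two cameras, and it is stably seated, so regrasping would risk more than it gains. One last check of everything, then hand in.

Run:
```python
from fit import *
for n in("top","side"):
    cv2.imwrite(f"pics/{n}7.png",camera(n)[:,:,::-1])
    print(n,"core",fit(n,f"pics/{n}7.png",552,262,145),"stout before/after",fit(n,f"pics/{n}0.png",478,-69,54,30),fit(n,f"pics/{n}7.png",478,-69,54,30),"short",fit(n,f"pics/{n}7.png",517,63,36))
delta([0,0,0])
print(close_job())
```

```text
top core (array([552.32, 263.94]), np.float64(-56.2)) stout before/after (array([478.29, -69.24]), np.float64(-43.7)) (array([478.29, -69.24]), np.float64(-45.7)) short (array([517.85,  63.17]), np.float64(-50.8))
side core (array([553.02, 262.61]), np.float64(-46.3)) stout before/after (array([477.54, -68.46]), np.float64(-29.3)) (array([477.55, -68.46]), np.float64(-30.3)) short (array([516.73,  63.44]), np.float64(-31.9))
t 11.5 tcp [419.2 200.4 206.7] F [0.1 0.1 0.5] op 1.001 fz [ 8.9e-03 -5.0e-04 -1.0e+00] y [0.9063 0.4225 0.0078] z [ 0.4225 -0.9063  0.0042]
q [ 0.3   0.1   1.73 -0.    1.3   1.43] delta mm [ 203.  -466.2    3.6]
the job is handed in; nothing more can be done
None
```

The tall sandstone core now stands upright on the narrow pedestal, about 1 mm off its axis, and the job is handed in. I gripped the tan core, not the pink look-alike, and lowered it until it touched (a force change of about 4 N). I then released it and backed the arm well clear, at 11.5 s.

- **Stability:** the core's position did not change between the last two looks.
- **Other cores:** the short and stout cores are where they started, to within 0.1 mm.
- **Centring:** the cameras disagree slightly. The top camera puts the core's offset in x and y at 0 and +0.9 mm, and the side camera at +1.1 and +0.8 mm. A faint sliver of the pedestal rim shows on the side nearer the robot, while the wrist close-up before release showed it centred. I judged this close enough not to risk gripping it again.

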